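Put one camera module away and show the other to the inspection camera

TASK

The short-lens camera module has been checked: take it from its socket, stand it upright in the open drawer and push the drawer fully shut. Only then pull the long-lens module out of its socket and hold it up in the air, right way up, square to the tilted inspection camera with its lens looking straight into the camera's lens, lens fronts about 10 cm apart. Finish while holding it there, still; leave the other things on the table where they are.

Things in the scene. Friction and masses are not known exactly. Their poses are not given: they have to be found in the camera images.
- short_module_center (a point): Centre of the short-lens camera module's body, half-way up. Aluminium block 38 (x) x 36 (y) x 50 mm (z up), about 0.09 kg, loose; a black lens barrel, diameter 26 mm, sticks out 14 mm from the middle of its +x face. Starts upright in one of the carrier's two sockets (either). The 3.5 mm high socket rim, 2 mm clear, is open in the middle of the y sides: pinch across y from above, lift straight up.
- long_module_center (a point): The long-lens camera module's centre (half-way up its body). The same as the short-lens module but its black barrel sticks out 40 mm from the middle of the +x face (the lens looks along +x). It starts in the other socket, 110 mm from the first one, the lenses side by side and parallel.
- long_module_lens (a point): Centre of the front of the long-lens module's barrel, 59 mm along +x from that module's centre; same axes.
- carrier: Green circuit board 100 (x) x 210 (y) mm on short legs, fixed, its top 16 mm above the table. Origin under its centre on the table. Its two sockets are centred at y = +55 and -55 mm, x = 0.
- drawer (a joint): How far the drawer of the low grey cabinet is out, in m: 0 is fully shut, 0.135 the full travel. It slides with about 1.5 N of friction and stays where it is left; it has no catch.
- drawer_floor (a point): Point on top of the drawer's floor, moving with it; x points into the cabinet, z up. Free floor around it: 60 mm towards the front panel, 86 mm towards the back, 66 mm to each side. The cabinet covers the floor from (joint value - 60 mm) along x onwards, 67 mm clear above the floor. Side walls rise 32 mm above the floor, the front panel 71 mm.
- drawer_front (a point): Point on the outer face of the drawer's front panel (160 mm wide, 78 mm high), mid-width, 60 mm above the table and 22 mm below the panel's top edge. Moves with the drawer; x points into the cabinet: push along +x to shut.
- cabinet: Low grey cabinet 170 (x) x 160 (y) x 84 mm (z), fixed. Origin under its centre on the table; the drawer comes out to its -x side.
- camera_stand: Inspection camera's stand, fixed: round base of 110 mm, upright steel rod, camera head at about 255 mm height. Origin on the table below the camera head; the rod stands 30 mm behind it (+x).
- view_spot (a point): Empty point in the air on the inspection camera's line of sight, 100 mm in front of its lens: the front of the presented lens belongs here. Axes of the camera head: it looks along -x, which slopes 25 degrees (0.436 rad) downwards; z is its up. A module facing the camera squarely, right way up, has its x, y and z axes parallel to these.
- gamepad: Bystander: black game controller, about 80 x 170 x 45 mm, loose.
- wood_block: Bystander: wooden block 40 x 70 x 30 mm, loose.
- relay_case: Bystander: grey ribbed plastic case 60 x 100 x 34 mm, loose.
There are look-alikes about, which are no part of the job. What is shaped like the part that bears long_module_center but pink is not meant.

How it is judged:
On the way, in this order (a step that is already met when the one before it is completed fails the run):
1. the short-lens module stands upright in the drawer, let go (x of short_module_center in the frame of drawer_floor between -0.075 and 0.075 m and y of short_module_center in the frame of drawer_floor between -0.066 and 0.066 m and z of short_module_center in the frame of drawer_floor between 0.015 and 0.035 m and angle between short_module_center's own z axis and vertical below 0.25 rad and contact force between short_module and the fingers below 0.05 N), for 0.2 s.
2. the drawer is fully shut with the module in it (x of short_module_center in the frame of drawer_floor between -0.075 and 0.075 m and y of short_module_center in the frame of drawer_floor between -0.066 and 0.066 m and z of short_module_center in the frame of drawer_floor between 0.015 and 0.035 m and angle between short_module_center's own z axis and vertical below 0.25 rad and value of joint drawer below 0.006 m), for 0.2 s.
At the end, for the whole second after the job is handed in: Drawer shut (6 mm), short-lens module upright in it (0.25 rad). Long-lens module held still by the fingers alone, right way up, facing the camera, x and z axes within 0.25 rad of the view spot's; lens front within 30 mm of the view spot along the line of sight, 20 mm sideways and up-down (all of step 2 and x of long_module_lens in the frame of view_spot between -0.03 and 0.03 m and y of long_module_lens in the frame of view_spot between -0.02 and 0.02 m and z of long_module_lens in the frame of view_spot between -0.02 and 0.02 m and x of long_module_center in the frame of view_spot below -0.02 m and angle between the x axis of long_module_center and the x axis of view_spot, either way round below 0.25 rad and angle between the z axis of long_module_center and the z axis of view_spot, either way round below 0.25 rad and angle between long_module_center's own z axis and vertical below 1 rad and contact force between long_module and the fingers above 1 N and linear speed of long_module below 0.03 m/s and angular speed of long_module below 0.2 rad/s and height (world z) of long_module_center above 0.12 m and contact force between long_module and camera_stand below 0.05 N and contact force between long_module and carrier below 0.05 N and contact force between long_module and cabinet below 0.05 N); the arm keeps its last pose, push and grip.
It fails at once if the long-lens module is taken before the drawer is shut (distance of long_module_center from where it was at the start of the episode above 0.04 m and value of joint drawer above 0.015 m).
It fails at once if a bystander is moved more than 30 mm (distance of any of gamepad, wood_block, relay_case from where it was at the start of the episode above 0.03 m).
It also fails if it takes over 61 s, if anything falls off the work surface, if the arm or the gripper's body presses on something with over 40 N, if the wrist force passes 120 N, or if a joint passes its speed limit or range.

ROBOT

A 7-joint arm with a two-finger parallel gripper is mounted at the origin on the work surface. World frame = base frame: x ahead of the robot, y to its left, z up, the work surface at z = 0. Lengths are in m, angles in rad, forces in N, time in s.
With the tool pointing down it reaches from about 0.4 to 0.85 m from the base axis. Payload 6.9 kg.
Tool frame: the origin (TCP) lies midway between the tips of the shut fingers; the grasp point (between the pads) lies behind it (ctrl.pinch_z is the z of the grasp point in the tool frame, in m); z points along the fingers, y is the line along which they close (so a half turn about z gives the same grasp; the last joint's range is limited). The gripper opens to 85 mm and grips with 20 to 120 N. Pads are 22 mm wide; open, the fingers measure 114 mm over their backs; the gripper's body (76 mm by 85 mm) begins 54 mm behind the grasp point. The pads swing forward as they close: fully open they stand 13 mm farther back than shut.
Start: joints at [-1.085, 0.507, -0.238, 1.5, 0.126, 1.149, -0.155], TCP at [0.232, 0.58, 0.231] pointing down, gripper open.
Joint ranges: [-3.08, 3.08], [-0.24, 2.05], [-1.43, 1.35], [0, 2.5], [-1.52, 4.66], [0.17, 1.96], [-2.89, 2.89]. Speed limits (rad/s): [2.39, 2.39, 3.14, 3.14, 3.14, 3.14, 3.14].

INTERFACE

Orientations are given as a unit quaternion [w, x, y, z].
In Python, from station import ctrl, get_state, vision, ticket, models gives the robot as it stands. Calls block until the motion is done:
- ctrl.movep(position, orientation): joint-space move of the TCP to a pose.
- ctrl.movel(position, frame=None, max_speed=0.15): straight line of the TCP; frame=None keeps the orientation; max_speed is the mean speed in m/s.
- ctrl.set_joints(angles): joint-space move.
- ctrl.ungrasp() and ctrl.close_gripper(force=None): open the fingers fully, or close them until they stop; force is the grip in N (None keeps the last).
- ctrl.pause(seconds).
- ctrl.ik(position, orientation): joint angles nearest the present ones, or None.
- get_state(): the state.
- vision.grab_frame(name): name is "scene" or "top"; returns (picture, depth): 384x512x3 uint8, blue, green, red; 384x512 float32, m along the optical axis (not along the pixel's ray), 0 where there is no reading.
- vision.camera_info(name): a dict with "mtx" (3x3 intrinsics, pixels), "R" (3x3) and "t" (3): a world point X has camera coordinates R X + t. Camera axes: x right, y down, z forward; pixel columns grow to the right and rows downward; lengths in m; the calibration is good to about 2 mm. A picture is of the moment at which its call begins. camera_info takes no time and is no camera call.
A pose or a line that the arm cannot do raises ctrl.Unreachable and nothing moves.
- ticket.close_job(): hands the job in; it is judged then, once.
Trained networks look in the newest picture that a camera, given by its name, has taken for a name from the list of things; names that differ only in an ending like _2 or _b are one class to them, and where a whole thing is asked for, a point or a joint stands for the part that bears it (a point fixed in the world has none). Each returns a list of dicts, best first, with "p" (0 to 1); they miss things now and then, are a little off and sometimes report something else, mostly with a low value. They report only what shows in the picture. A call takes as long as a camera call. They do not tell look-alikes from the thing itself.
- models.recognise(camera, target): "point" ([column, row] in pixels, amid what is visible of it).
- models.masks_of(camera, target): "mask" (384x512 bool, what is visible of it) and "point" ([column, row] in pixels, amid what is visible of it).
The state is a dict: "time": time; "qpos": joint angles; "qd": joint speeds; "tau": joint torques, N m; "tcp_pos": TCP position; "eef_rot": TCP orientation; "contact_force": force on the tool from outside, world axes, zero at the start; "wrist_torque": the same for the moment, N m; "width": finger opening in m; "gripper_force": force on a finger pad.
Only numpy, scipy, OpenCV 4.12 (cv2) and the standard library are available. Lean on these libraries where they do the work, as an engineer would, in place of code of your own. Each camera call takes 0.05 s, during which the arm holds its last target. There are 200 camera calls.

## Working session

There is one attempt and no reset: what is moved stays moved. The work goes in short steps, each a Python script; the robot and the scene stay as the last script left them, time stands still between calls to the robot, and variables do not carry over. Pictures are saved under pics/ and viewed, at most 10 in all, crops included, and the job is handed in when it is done.

```bash
mkdir -p pics; ls; cat > h.py <<'E'
import numpy as np, cv2
from station import ctrl, get_state, vision, ticket, models
def cloud(name):
    im,d=vision.grab_frame(name); c=vision.camera_info(name)
    K,R,t=[np.array(c[k],float) for k in("mtx","R","t")]
    v,u=np.mgrid[0:384,0:512]
    P=np.stack([(u-K[0,2])/K[0,0]*d,(v-K[1,2])/K[1,1]*d,d],-1)
    W=(P-t.ravel())@R
    W[d<=0]=np.nan
    return im,W
E
python3 - <<'E'
from h import *
print(ctrl.pinch_z)
for n in("scene","top"):
    im,W=cloud(n); cv2.imwrite(f"pics/{n}0.png",im); np.save(f"{n}0.npy",W)
    c=vision.camera_info(n); print(n,np.array(c["R"]).round(3).tolist(),np.array(c["t"]).round(3).ravel(), np.array(c["mtx"]).round(1).tolist())
    for k in["short_module_center","long_module_center","carrier","drawer","cabinet","camera_stand","drawer_front","gamepad","wood_block","relay_case"]:
        print(n,k,[(np.round(m["point"]).tolist(),round(m["p"],2),np.nanmedian(W[m["mask"]],0).round(3).tolist()) for m in models.masks_of(n,k)])
E
```

```text
pics
-0.0187
scene [[-0.608, 0.794, 0.006], [0.523, 0.407, -0.749], [-0.597, -0.452, -0.663]] [ 0.395 -0.189  1.697] [[426.5, 0.0, 250.5], [0.0, 426.5, 189.6], [0.0, 0.0, 1.0]]
scene short_module_center [([271.0, 190.0], 0.8, [0.488, -0.047, 0.054]), ([201.0, 156.0], 0.25, [0.436, -0.386, 0.032])]
scene long_module_center [([217.0, 204.0], 0.68, [0.631, -0.156, 0.035]), ([241.0, 178.0], 0.62, [0.505, -0.154, 0.052]), ([203.0, 170.0], 0.54, [0.533, -0.295, 0.047])]
scene carrier [([257.0, 194.0], 0.72, [0.494, -0.094, 0.016])]
scene drawer [([348.0, 238.0], 0.85, [0.489, 0.248, 0.023])]
scene cabinet [([344.0, 276.0], 0.97, [0.67, 0.306, 0.081])]
scene camera_stand [([212.0, 239.0], 0.62, [0.765, -0.057, 0.038]), ([350.0, 236.0], 0.62, [0.489, 0.248, 0.023])]
scene drawer_front []
scene gamepad [([201.0, 154.0], 0.92, [0.437, -0.386, 0.032]), ([258.0, 193.0], 0.22, [0.494, -0.097, 0.016]), ([350.0, 234.0], 0.17, [0.489, 0.248, 0.023])]
scene wood_block [([283.0, 243.0], 0.67, [0.624, 0.096, 0.028]), ([349.0, 234.0], 0.5, [0.488, 0.246, 0.022])]
scene relay_case [([167.0, 195.0], 0.85,
[... 415 characters left out ...]
, 0.012]), ([295.0, 229.0], 0.52, [0.497, -0.164, 0.06]), ([374.0, 254.0], 0.36, [0.424, -0.404, 0.034])]
top carrier [([261.0, 137.0], 0.67, [0.723, -0.062, 0.272]), ([278.0, 235.0], 0.57, [0.476, -0.109, 0.016])]
top drawer [([159.0, 218.0], 0.84, [0.537, 0.266, 0.012]), ([264.0, 141.0], 0.2, [0.724, -0.063, 0.272])]
top cabinet []
top camera_stand [([263.0, 145.0], 0.89, [0.735, -0.063, 0.249])]
top drawer_front [([156.0, 220.0], 0.8, [0.536, 0.266, 0.012])]
top gamepad [([374.0, 254.0], 0.56, [0.426, -0.405, 0.034]), ([157.0, 220.0], 0.19, [0.536, 0.265, 0.012])]
top wood_block [([215.0, 190.0], 0.61, [0.613, 0.087, 0.029])]
top relay_case [([347.0, 176.0], 0.62, [0.674, -0.326, 0.031])]
```

```bash
python3 -c "
import cv2
a=cv2.imread('pics/top0.png')[110:290,120:400];b=cv2.imread('pics/scene0.png')[110:340,140:440]
cv2.imwrite('pics/tc.png',cv2.resize(a,None,fx=2.8,fy=2.8,interpolation=2));cv2.imwrite('pics/sc.png',cv2.resize(b,None,fx=2.6,fy=2.6,interpolation=2))"
```

```text
(no output)
```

View pics/tc.png

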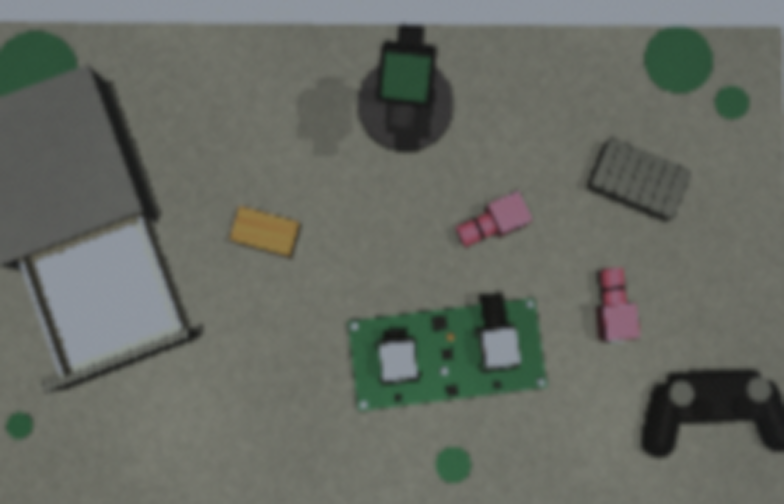

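View pics/sc.png

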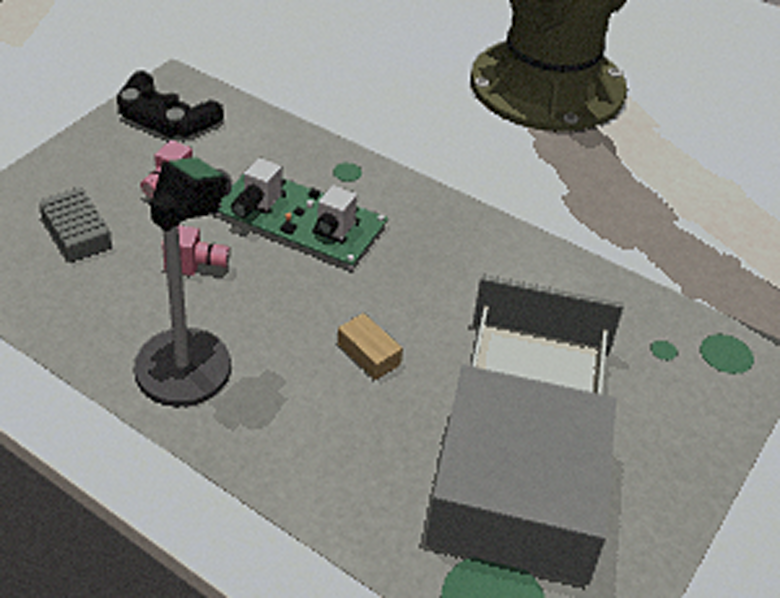

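Silver modules on the board are the real ones. The short is at top (261,238) and the long at top (298,233). The pink look-alikes at (297,189) and (338,221) are not meant. Next I fit the geometry.

```bash
python3 - <<'E'
import numpy as np, cv2
def rect(P,n):
    c,s,a=cv2.minAreaRect((P[:,:2]*1000).astype(np.float32)); print(n,len(P),"c",np.round(c,1),"s",np.round(s,1),"a",round(a,2),"z",np.nanpercentile(P[:,2],[5,50,95]).round(4))
for n in("top","scene"):
    W=np.load(n+"0.npy"); im=cv2.imread(f"pics/{n}0.png"); hsv=cv2.cvtColor(im,cv2.COLOR_BGR2HSV)
    x,y,z=np.moveaxis(W,-1,0)
    g=(hsv[...,1]>90)&(hsv[...,0]>45)&(hsv[...,0]<90)
    rect(W[g&(z>.01)&(z<.022)&(x>.38)&(x<.58)&(y<0.02)&(y>-.22)],n+" board")
    for nm,(a,b) in dict(short=(-.095,-.02),long=(-.20,-.125)).items():
        rect(W[(z>.060)&(z<.075)&(x>.42)&(x<.56)&(y>a)&(y<b)],n+" "+nm+" top")
        rect(W[(z>.03)&(z<.060)&(x>.42)&(x<.6)&(y>a)&(y<b)],n+" "+nm+" rest")
    rect(W[(z>.078)&(z<.09)&(y>.15)&(x>.5)],n+" cabtop")
    rect(W[(z>.06)&(z<.095)&(y>.1)&(x<.53)&(y<.45)],n+" front")
    rect(W[(z>.002)&(z<.025)&(y>.2)&(x>.42)&(x<.6)&(y<.36)&(hsv[...,2]>120)],n+" floor")
    h=(z>.2)&(z<.32)&(x>.6)&(y>-.15)&(y<.05)
    rect(W[h],n+" head"); rect(W[h&g],n+" headgreen")
    rect(W[(z>.06)&(z<.19)&(x>.6)&(y>-.15)&(y<.05)],n+" rod")
    rect(W[(z>.004)&(z<.03)&(x>.68)&(x<.88)&(y>-.15)&(y<.05)],n+" base")
    G=W[h&g]; 
    A=np.c_[G[:,:2],np.ones(len(G))]; k=np.linalg.lstsq(A,G[:,2],rcond=None)[0]
    print(n,"green slope dir",np.degrees(np.arctan2(k[1],k[0])).round(1),"tilt",np.degrees(np.arctan(np.hypot(k[0],k[1]))).round(1), G.mean(0).round(4))
E
```

```text
top board 1328 c [ 481.9 -112.5] s [ 95.4 205.6] a 7.67 z [0.0118 0.0153 0.0193]
top short top 161 c [473.2 -59.5] s [38.7 35.7] a 7.55 z [0.0619 0.065  0.0685]
top short rest 41 c [499.6 -56.4] s [12.1 24.2] a 0.1 z [0.0451 0.0503 0.0571]
top long top 157 c [ 487.7 -168.1] s [38.3 35.9] a 8.46 z [0.0614 0.0652 0.0692]
top long rest 129 c [ 506.2 -166.5] s [35.6 78. ] a 89.95 z [0.0398 0.0507 0.0562]
top cabtop 3098 c [643.2 432.4] s [285.6 537.8] a 0.03 z [0.0799 0.0833 0.0868]
top front 188 c [471.8 234.7] s [  9.1 159.1] a 21.49 z [0.0678 0.0814 0.0851]
top floor 1537 c [511.3 273.9] s [173.9 147. ] a 0.13 z [0.0068 0.0108 0.0147]
top head 587 c [732.1 -63. ] s [49.7 91.7] a 88.38 z [0.248  0.271  0.2831]
top headgreen 259 c [725.4 -61.4] s [40.5 37.2] a 84.2 z [0.2675 0.2763 0.2835]
top rod 0 c [0. 0.] s [0. 0.] a 0.0 z nan
top base 673 c [779.9 -50.5] s [196.9 199.7] a 88.92 z [0.0043 0.0104 0.0152]
top green slope dir -6.4 tilt 24.2 [ 0.7257 -0.0616  0.2756]
scene board 278 c [ 481.4 -109.8] s [105.2 206.4] a 8.12 z [0.0117 0.0154 0.0193]
scene short top 99 c [473.9 -56.2] s [4
[... 208 characters left out ...]
cene long rest 161 c [ 512.3 -161.6] s [76.5 35.8] a 6.34 z [0.034  0.0487 0.0581]
scene cabtop 3572 c [559.5 446.3] s [308.5 484. ] a 20.87 z [0.0805 0.0836 0.0864]
scene front 564 c [ 56.2 327.9] s [133.5 950.6] a 77.96 z [0.0617 0.0754 0.0887]
scene floor 773 c [489.4 279.4] s [106.5 189.2] a 16.43 z [0.0028 0.0108 0.0143]
scene head 655 c [734.7 -60.2] s [53.3 94.1] a 83.97 z [0.2178 0.2603 0.2819]
scene headgreen 94 c [742.8 -59. ] s [50.  74.4] a 68.28 z [0.2414 0.2715 0.2838]
scene rod 189 c [767.5 -61.1] s [11.7 15.7] a 48.17 z [0.0664 0.1271 0.1829]
scene base 899 c [778.1 -50.7] s [193.3 200.3] a 1.22 z [0.0046 0.0109 0.0148]
scene green slope dir -139.0 tilt 23.4 [ 0.7383 -0.0569  0.2683]
  return np.nanmean(a, axis, out=out, keepdims=keepdims)
```

```bash
python3 - <<'E'
from h import *
print(get_state()["time"])
def rect(P,n):
    c,s,a=cv2.minAreaRect((P[:,:2]*1000).astype(np.float32)); print(n,len(P),"c",np.round(c,1),"s",np.round(s,1),"a",round(a,2))
vision.grab_frame("scene")
m=models.masks_of("scene","cabinet")[0]["mask"]
W=np.load("scene0.npy");P=W[m&(np.abs(W[...,2]-.084)<.004)]
rect(P,"cab")
T=np.load("top0.npy")
a=np.radians(20.8);U=np.array([[np.cos(a),np.sin(a)],[-np.sin(a),np.cos(a)]])
for n,V in(("top",T),("scene",W)):
    z=V[...,2]; q=(V[...,:2]-[.472,.235])@U.T
    b=(np.abs(q[...,1])<.1)&(q[...,0]>-.05)&(q[...,0]<.35)
    for nm,s in(("front",b&(z>.06)&(q[...,0]<.05)),("floor",b&(z>.006)&(z<.016)&(q[...,0]>.01)&(q[...,0]<.16)&(abs(q[...,1])<.07)),("cab",b&(z>.079)&(z<.09)&(q[...,0]>.08))):
        Q=q[s];print(n,nm,len(Q),np.percentile(Q,[1,4,50,96,99],0).T.round(4).tolist())
        rect(V[s],nm)
for psi in(-6,):
  p=np.radians(psi);t=np.radians(25);Rv=np.array([[np.cos(p),-np.sin(p),0],[np.sin(p),np.cos(p),0],[0,0,1]])@np.array([[np.cos(t),0,-np.sin(t)],[0,1,0],[np.sin(t),0,np.cos(t)]])
  for n,V in(("top",T),("scene",W)):
    h=(V[...,2]>.19)&(V[...,2]<.32)&(V[...,0]>.6)&(V[...,1]>-.15)&(V[...,1]<.05)
    q=(V[h]-[.734,-.061,.255])@Rv
    for lo in np.arange(-.07,.06,.01):
        s=q[(q[:,0]>=lo)&(q[:,0]<lo+.01)]
        if len(s)>3: print(n,round(lo,3),len(s),"y",np.percentile(s[:,1],[3,50,97]).round(4),"z",np.percentile(s[:,2],[3,50,97]).round(4))
    print(np.percentile(q[:,0],[0,1,3]).round(4))
E
```

```text
1.1
cab 3487 c [614.2 294.2] s [315.7 159.9] a 21.58
top front 188 [[-0.0049, -0.0045, -0.0006, 0.004, 0.0045], [-0.079, -0.0762, 0.0004, 0.0724, 0.0778]]
front 188 c [471.8 234.7] s [  9.1 159.1] a 21.49
top floor 1819 [[0.0118, 0.0161, 0.0798, 0.1452, 0.1496], [-0.0671, -0.0552, 0.0048, 0.0642, 0.0679]]
floor 1819 c [547.5 263.9] s [140.4 138.2] a 21.43
top cab 2999 [[0.1383, 0.1432, 0.2206, 0.3001, 0.3054], [-0.0753, -0.0705, 0.004, 0.0773, 0.0824]]
cab 2999 c [678.4 317.4] s [171.4 160.5] a 21.62
scene front 394 [[-0.0035, -0.0013, 0.0047, 0.0086, 0.0094], [-0.075, -0.0698, 0.0052, 0.0762, 0.0807]]
front 394 c [473.9 238.5] s [ 16.1 158.9] a 20.49
scene floor 729 [[0.0108, 0.0125, 0.0433, 0.0721, 0.0743], [-0.0617, -0.0578, 0.0046, 0.0646, 0.0683]]
floor 729 c [511.1 253.4] s [ 66.8 132.1] a 21.34
scene cab 3491 [[0.1401, 0.1466, 0.2327, 0.306, 0.3092], [-0.0725, -0.0674, 0.0075, 0.0798, 0.0843]]
cab 3491 c [679.4 320. ] s [175.2 160.4] a 21.37
top -0.05 29 y [-0.0148 -0.0027  0.0107] z [0.0052 0.012  0.015 ]
top -0.04 45 y [-0.0164 -0.0019  0.0117] z [0.0034 0.012  0.0158]
top -
[... 575 characters left out ...]
38  0.0114  0.0147] z [-0.0085  0.0087  0.014 ]
scene -0.04 8 y [0.0038 0.0136 0.0164] z [-0.0043  0.0051  0.0137]
scene -0.03 7 y [0.0217 0.0247 0.0249] z [-0.0175 -0.0091  0.0182]
scene -0.02 61 y [-0.0139  0.0237  0.0263] z [-0.0172  0.0127  0.0232]
scene -0.01 61 y [-0.015   0.0231  0.026 ] z [-0.0197  0.014   0.0233]
scene 0.0 82 y [-0.0154  0.0116  0.0264] z [-0.0724  0.0013  0.0235]
scene 0.01 107 y [-0.0158  0.0089  0.0262] z [-0.0644 -0.0052  0.023 ]
scene 0.02 244 y [-0.0224  0.0072  0.0243] z [-0.0301  0.0021  0.0213]
scene 0.03 71 y [-0.0105  0.0031  0.0125] z [-0.0387 -0.0231 -0.0095]
scene 0.04 18 y [-0.0079  0.002   0.0108] z [-0.0221 -0.0161 -0.0124]
[-0.0465 -0.0432 -0.0358]
```

```bash
cat >> h.py <<'E'
from scipy.spatial.transform import Rotation as Ro
def quat(yaw,tilt=0,flip=0): # degrees; module x = rotated yaw, raised by tilt; tool z = -module z
    r=Ro.from_euler("ZYX",[yaw,-tilt,0],degrees=True)*Ro.from_euler("x",180,degrees=True)*Ro.from_euler("z",180*flip,degrees=True)
    q=r.as_quat(); return q[[3,0,1,2]]
YM,YD,YV=7.6,21.5,-6.
S=np.array([.4743,-.0578,.041]); L=np.array([.4887,-.1670,.041])
u=np.array([np.cos(np.radians(YD)),np.sin(np.radians(YD)),0])
FACE=np.array([.4725,.2365,0])-.0045*u; FLOOR=FACE+.069*u+[0,0,.011]
Rv=Ro.from_euler("ZY",[YV,-25],degrees=True).as_matrix()
VIEW=np.array([.734,-.061,.255])+Rv@[-.147,-.001,0]
GZ=.016 # TCP below module centre (along tool z)
VT=VIEW-.059*Rv[:,0]-GZ*Rv[:,2]
Z=np.array([0,0,1.])
def st(m=""):
    s=get_state(); print(m,"t",round(s["time"],2),"tcp",np.round(s["tcp_pos"],4),"w",round(s["width"],4),"g",round(float(np.max(s["gripper_force"])),1),"F",np.round(s["contact_force"],1)); return s
E
python3 - <<'E'
from h import *
print(get_state()["eef_rot"],VIEW,FLOOR,VT)
for f in(0,1):
    for n,p,q in(("S",S-GZ*Z,quat(YM,0,f)),("S+",S+.14*Z,quat(YM,0,f)),("D",FLOOR+(.025-GZ)*Z,quat(YD,0,f)),("D+",FLOOR+.14*Z,quat(YD,0,f)),("P",FACE-.04*u+.05*Z,quat(YD,0,f)),("P2",FACE+.135*u+.05*Z,quat(YD,0,f)),("L",L-GZ*Z,quat(YM,0,f)),("V",VT,quat(YV,25,f))):
        r=ctrl.ik(p,q); print(f,n,None if r is None else np.round(r,2))
E
```

```text
[-2.28029429e-06  1.88760693e-01  9.82023116e-01 -3.75992271e-05] [ 0.60139806 -0.04806848  0.19287512] [0.53251193 0.26013933 0.011     ] [ 0.55494368 -0.04318593  0.15343971]
0 S [-0.14  0.6   0.32  2.13 -0.4   0.47 -0.96]
0 S+ [-0.34  0.38  0.57  1.96 -0.27  0.88 -1.07]
0 D [-0.69  0.72  0.31  1.83 -0.34  0.65 -1.37]
0 D+ [-0.74  0.55  0.38  1.71 -0.25  0.93 -1.45]
0 P [-0.72  0.55  0.29  2.09 -0.3   0.53 -1.41]
0 P2 [-0.68  0.76  0.35  1.62 -0.33  0.83 -1.39]
0 L [ 0.07  0.64  0.33  2.03 -0.38  0.54 -0.77]
0 V [ 0.02  0.32 -0.01  2.2   0.26  0.18 -1.91]
1 S [ 0.2   0.58 -0.19  2.12  0.23  0.46  1.54]
1 S+ [ 0.04  0.33  0.04  1.95 -0.02  0.86  1.79]
1 D [-0.3   0.71 -0.32  1.82  0.34  0.67  1.13]
1 D+ [-0.27  0.54 -0.35  1.7   0.22  0.94  1.24]
1 P [-0.31  0.55 -0.32  2.09  0.31  0.55  1.1 ]
1 P2 [-0.29  0.74 -0.34  1.61  0.31  0.84  1.19]
1 L [ 0.36  0.61 -0.12  2.02  0.14  0.52  1.84]
1 V [ 0.01  0.32 -0.01  2.2   0.24  0.18  1.24]
```

```bash
python3 - <<'E'
from h import *
q=quat(YM,0,1)
ctrl.ungrasp(); ctrl.movep(S+.06*Z,q); st("above")
ctrl.movel(S-GZ*Z); ctrl.close_gripper(40); st("grip")
ctrl.movel(S+.12*Z); s=st("lift")
im,W=cloud("scene"); cv2.imwrite("pics/lift.png",cv2.resize(im[80:300,160:420],None,fx=2.6,fy=2.6))
E
```

```text
above t 3.88 tcp [ 0.4747 -0.057   0.1011] w 0.0856 g 0.0 F [-0.4 -0.   0.1]
grip t 5.06 tcp [ 0.4747 -0.0579  0.0256] w 0.0358 g 40.4 F [-1.2  0.   5.7]
lift t 6.12 tcp [ 0.4737 -0.0578  0.1603] w 0.0358 g 39.9 F [ 0.2 -0.  -1.4]
```

View pics/lift.png

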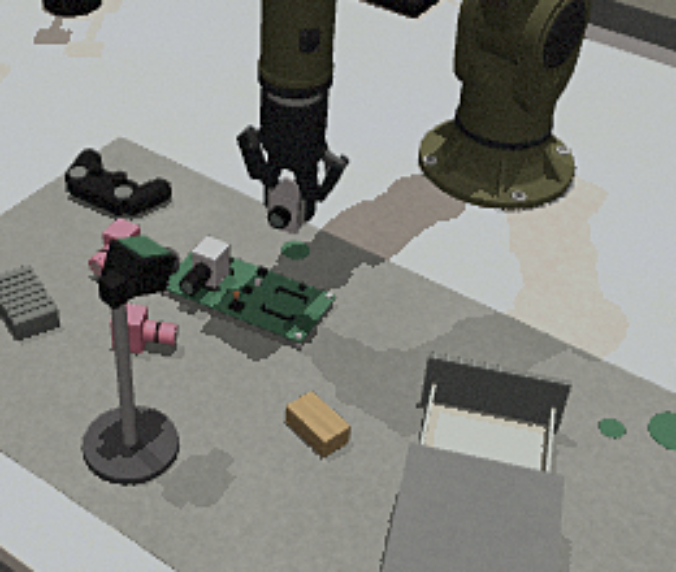

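The short module is gripped upright (crop 283,205), and the long one is still in its socket (crop 205,265). Next: place it in the drawer.

```bash
python3 - <<'E'
from h import *
q=quat(YD,0,1)
ctrl.movep(FLOOR+.13*Z,q); st("over")
D=FLOOR+(.025-GZ)*Z
ctrl.movel(D+.012*Z); s=st(); f0=s["contact_force"][2]
for dz in(.008,.005,.003,.001,-.001):
    ctrl.movel(D+dz*Z,max_speed=.03); s=st(dz)
    if s["contact_force"][2]-f0>2.5: break
ctrl.ungrasp(); ctrl.pause(.2); st("open")
ctrl.movel(FLOOR+.15*Z); s=st()
ctrl.movep(FACE-.09*u+.13*Z,q); st()
im,W=cloud("top"); cv2.imwrite("pics/placed.png",cv2.resize(im[150:290,110:290],None,fx=3.5,fy=3.5))
print(models.recognise("top","short_module_center"))
E
```

```text
over t 7.4 tcp [0.533  0.2578 0.1409] w 0.0352 g 39.9 F [ 0.9 -0.9 -1.1]
 t 8.28 tcp [0.5332 0.2601 0.0328] w 0.0354 g 39.9 F [-1.   0.7 -1. ]
0.008 t 8.56 tcp [0.5327 0.2602 0.0284] w 0.0354 g 39.9 F [ 0.4  0.1 -1.2]
0.005 t 8.81 tcp [0.5324 0.2601 0.0248] w 0.0356 g 39.9 F [ 0.4  0.3 -1.1]
0.003 t 9.06 tcp [0.5324 0.2601 0.0228] w 0.0357 g 39.9 F [-0.8  0.2 -0.4]
0.001 t 9.31 tcp [0.533  0.2603 0.0212] w 0.0359 g 40.1 F [ 0.9 -0.   1.3]
-0.001 t 9.56 tcp [0.5346 0.2611 0.0211] w 0.0356 g 41.7 F [ 0.9 -0.4 14.9]
open t 10.3 tcp [0.5325 0.2601 0.0189] w 0.0852 g 0.0 F [-0.8  0.1  0.9]
 t 11.4 tcp [0.532  0.2598 0.1601] w 0.0856 g 0.0 F [-0.3  0.1 -0.2]
 t 12.09 tcp [0.3848 0.202  0.1299] w 0.0854 g 0.0 F [0.1 0.5 0.9]
[{'point': [155.7, 219.4], 'p': 0.53}]
```

View pics/placed.png

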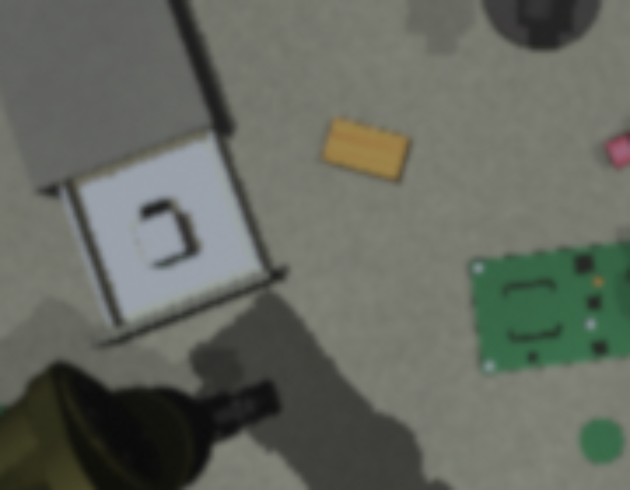

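The module stands upright in the drawer (crop 165,235), lens towards the cabinet. Now I push the drawer shut.

```bash
python3 - <<'E'
from h import *
ctrl.close_gripper(40)
H=.045*Z
ctrl.movel(FACE-.09*u+H); st()
ctrl.movel(FACE-.02*u+H,max_speed=.1); st()
ctrl.movel(FACE+.05*u+H,max_speed=.06); st()
ctrl.movel(FACE+.112*u+H,max_speed=.06); st()
for d in np.arange(.116,.150,.002):
    ctrl.movel(FACE+d*u+H,max_speed=.03); s=get_state(); F=s["contact_force"]@u; a=(np.array(s["tcp_pos"])-FACE)@u
    print(round(d,3),round(a,4),round(F,1))
    if F<-12: break
ctrl.pause(.3); st()
im,W=cloud("scene"); cv2.imwrite("pics/shut.png",im)
E
```

```text
t 13.68 tcp [0.3847 0.202  0.0453] w -0.0001 g 0.0 F [ 0.1  0.3 -0.5]
 t 14.53 tcp [0.4491 0.2272 0.045 ] w -0.0001 g 0.0 F [-0.8 -0.1 -0.3]
 t 15.84 tcp [0.5149 0.253  0.0451] w -0.0001 g 0.0 F [-0.5 -0.5  0.2]
 t 17.02 tcp [0.5725 0.2759 0.045 ] w -0.0003 g 0.0 F [ 0.8 -0.4 -0.3]
0.116 0.1163 0.2
0.118 0.1181 -0.7
0.12 0.1202 -0.2
0.122 0.1222 -0.5
0.124 0.1232 -5.1
0.126 0.1231 -11.9
0.128 0.1231 -16.5
 t 19.11 tcp [0.5828 0.2799 0.0445] w 0.0001 g 8.6 F [-16.6  -6.1   9.9]
```

```bash
python3 - <<'E'
from h import *
ctrl.movel(FACE+.06*u+.045*Z); ctrl.movel(FACE+.05*u+.14*Z); ctrl.ungrasp()
ctrl.movep(L+.07*Z,quat(YM,0,1)); st()
im,V=cloud("scene"); cv2.imwrite("pics/shut2.png",cv2.resize(im[80:340,160:460],None,fx=2.2,fy=2.2))
q=(V[...,:2]-FACE[:2])@np.array([[u[0],-u[1]],[u[1],u[0]]]); z=V[...,2]
s=(abs(q[...,1])<.07)&(q[...,0]>.05)&(q[...,0]<.2)&(z>.05)&(z<.09); print(np.percentile(q[s][:,0],[0,1,3]).round(4))
E
```

```text
t 22.88 tcp [ 0.4895 -0.1656  0.1111] w 0.0852 g 0.0 F [-0.7  0.3  0.1]
[0.1313 0.1349 0.1366]
```

View pics/shut2.png

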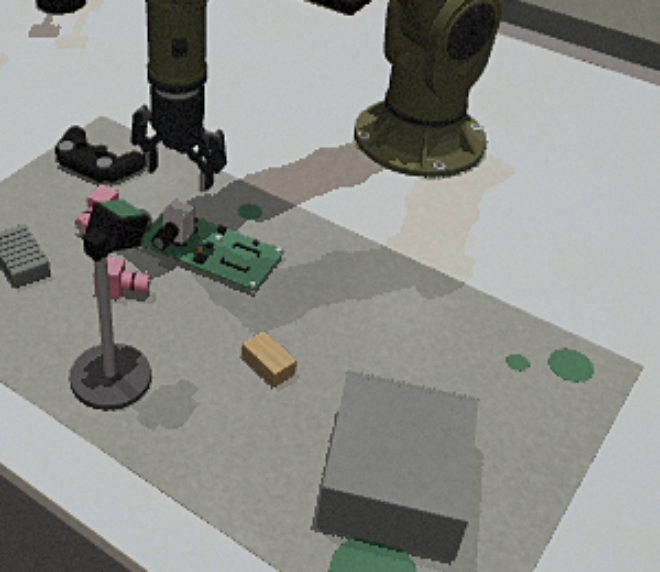

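The drawer is shut: the panel sits flush at the cabinet's front edge (crop ~410,385), 135 mm from where it started. The gripper is over the long module (crop 178,222).

```bash
python3 - <<'E'
from h import *
ctrl.movel(L-GZ*Z); ctrl.close_gripper(60); st("grip")
ctrl.movel(L+.13*Z); st("lift")
T=21
R=Ro.from_euler("ZY",[YV,-T],degrees=True).as_matrix()
V=VIEW-.059*R[:,0]-GZ*R[:,2]; q=quat(YV,T,1)
for b in(.05,.03,.015,0):
    r=ctrl.ik(V-b*R[:,0]+b*.5*Z,q); print(b,None if r is None else np.round(r,2))
    if r is not None: ctrl.movep(V-b*R[:,0]+b*.5*Z,q); break
st("pre"); ctrl.movel(V,max_speed=.06); ctrl.pause(.4); st("view")
print(np.round(get_state()["qpos"],3))
p=np.radians
for n in("scene","top"):
    im,W=cloud(n); np.save(n+"1.npy",W); cv2.imwrite(f"pics/{n}1.png",im)
    h=(W[...,2]>.1)&(W[...,0]>.5)&(W[...,0]<.66)&(abs(W[...,1]+.05)<.03)
    k=(W[h]-VIEW)@Rv
    for lo in np.arange(-.07,.02,.01):
        s=k[(k[:,0]>=lo)&(k[:,0]<lo+.01)&(abs(k[:,2])<.04)]
        if len(s)>3: print(n,round(lo,3),len(s),"y",np.percentile(s[:,1],[3,50,97]).round(4),"z",np.percentile(s[:,2],[3,50,97]).round(4),"xmax",s[:,0].max().round(4))
a=cv2.imread("pics/top1.png")[90:270,200:340];b=cv2.imread("pics/scene1.png")[110:290,150:290]
cv2.imwrite("pics/fin.png",cv2.resize(np.hstack([a,b]),None,fx=2.8,fy=2.8))
E
```

```text
grip t 24.18 tcp [ 0.4891 -0.1672  0.0257] w 0.0352 g 60.2 F [-0.5 -0.3  6. ]
lift t 25.3 tcp [ 0.4881 -0.1668  0.1702] w 0.0355 g 59.8 F [-0.9 -0.6 -1.9]
0.05 [ 0.02  0.26 -0.02  2.23  0.15  0.29  1.33]
pre t 25.92 tcp [ 0.5054 -0.0374  0.1634] w 0.0353 g 59.8 F [ 0.  -0.4 -0.6]
view t 27.25 tcp [ 0.5522 -0.0429  0.1569] w 0.0358 g 59.8 F [ 0.7  0.3 -0.7]
[ 0.035  0.328 -0.031  2.14   0.146  0.311  1.343]
scene -0.07 20 y [-0.0211 -0.0054  0.0186] z [-0.02    0.0294  0.0384] xmax -0.06
scene -0.06 45 y [-0.0295 -0.0096  0.0211] z [-0.0155  0.0254  0.0353] xmax -0.0501
scene -0.05 124 y [-0.0288  0.0076  0.0223] z [-0.021   0.0156  0.0381] xmax -0.04
scene -0.04 47 y [-0.0129  0.0119  0.0207] z [-0.0127  0.0141  0.0278] xmax -0.0306
scene -0.03 22 y [-0.0043  0.0085  0.0144] z [-0.0069  0.0113  0.0148] xmax -0.0202
scene -0.02 21 y [-0.0001  0.0102  0.0165] z [-0.0068  0.0051  0.0132] xmax -0.0101
scene -0.01 43 y [-0.008   0.0042  0.0143] z [-0.0118  0.001   0.0125] xmax -0.0001
scene 0.0 17 y [-0.0049  0.0039  0.0111] z [-0.0078  0.0019  0.0102] xmax 0.0035
top -0.06 11 y [-0.0368 -0.0311 -0.0256] z [-0.0037  0.0285  0.0386] xmax -0.0504
top -0.05 98 y [-0.0285 -0.0064  0.0211] z [-0.0092  0.0256  0.0346] xmax -0.0401
top -0.04 54 y [-0.0136  0.0004  0.0126] z [0.006  0.0127 0.0281] xmax -0.0301
top -0.03 33 y [-0.0142 -0.0019  0.0093] z [0.0037 0.012  0.0158] xmax -0.0202
top -0.02 36 y [-0.0135 -0.0008  0.0105] z [0.0003 0.0098 0.0139] xmax -0.0102
top -0.01 49 y [-0.0125 -0.0008  0.0113] z [-0.0076  0.0071  0.0135] xmax -0.0
```

View pics/fin.png

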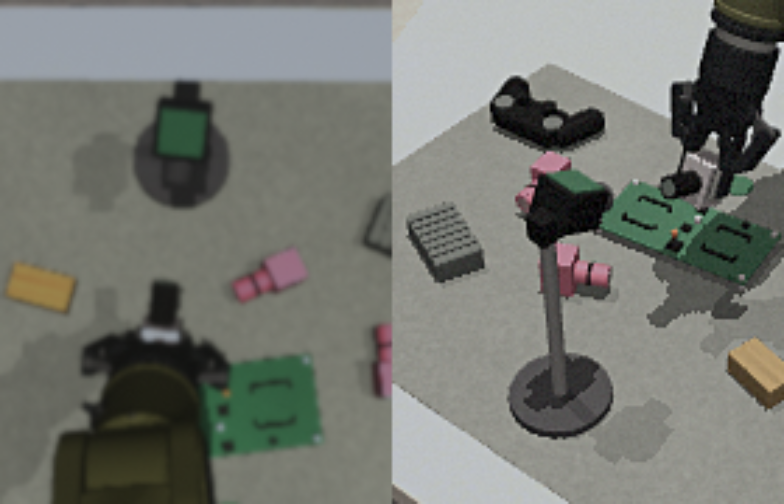

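The left view shows the long barrel (165,290) in line with the camera head (180,180). The lens front measures within a few mm of the view spot and is steady, so I hand in.

```bash
python3 -c "
from h import *
st(); print(ticket.close_job())"
```

```text
t 27.35 tcp [ 0.5523 -0.0429  0.1568] w 0.0349 g 59.8 F [-0.2 -0.4 -0.7]
the job is handed in; nothing more can be done
None
```

I handed in the job at 27 s. The short module went upright into the drawer and the drawer is shut. The long module is held still in front of the inspection camera, its lens front within about 5 mm of the view spot. I set the upward tilt to 21° instead of 25° to stay clear of a joint limit, which is within the 0.25 rad tolerance. The hand-in call didn't report a verdict.

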